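# Lock the cast holder with its pull-up captive screw

## Task

One of the two model holders on the bench carries a plaster cast, and its spring-loaded wing screw is still sunk in its slot. Pull that screw straight up against its spring until its cross pin is clear of the slot, turn it clockwise (seen from above) a full quarter turn so that the pin runs onto the thread, then let go so that the screw stays up, caught by the thread. Leave the screw of the empty holder alone.

Things in the scene. Friction and masses are not known exactly. Their poses are not given: they have to be found in the camera images.
- cast_holder_wing (a point): Centre of the steel wing, on the axis of the screw beside the cast: an upright bar 42 mm long (along x), 12 mm thick (along y, grip it here), 28 mm high (14 mm above and below). Sunk, it is 68 mm above the bench; the nut under it ends 37 mm above the bench. The cast (66 x 70 mm, top 64 mm above the bench) stands 105 mm from it along its +x while sunk.
- cast_holder_lift (a joint): How far that screw is pulled up, m: 0 sunk (start), 0.030 top stop. Its spring pulls down, 3 N at 0 to 7.5 N at 0.030. Below about 0.015 the slot stops it turning (a few degrees of play); pull to 0.020-0.027, then turn. Let go unturned, it snaps back; let go turned, its pin rests on the thread at about 0.015-0.018.
- cast_holder_turn (a joint): How far that screw is turned, rad: 0 with the pin in line with the slot (start), growing clockwise seen from above, stop at 1.55. The thread carries the pin from about 0.4 rad on; turn it about 1.5.
- spare_holder_wing (a point): Centre of the wing of the identical screw on the identical but empty holder (bare round seat). To be left alone. Both holders are grey plates 190 x 84 x 12 mm fixed to the bench; their positions and yaw vary, and which one stands left.

How it is judged:
On the way:
1. the cast holder's screw is pulled up out of its slot, not yet turned (value of joint cast_holder_lift above 0.014 m and value of joint cast_holder_turn below 0.4 rad), for 0.1 s.
At the end, for the whole second after the job is handed in: the cast holder's screw is turned more than 1.05 rad (60 degrees) clockwise and, let go, stays caught on the thread, 12 to 22 mm above its sunk place; the empty holder's screw is where it was (within 6 mm) (value of joint cast_holder_turn above 1.05 rad and value of joint cast_holder_lift between 0.012 and 0.022 m and distance of spare_holder_wing from where it was at the start of the episode below 0.006 m); the robot touches nothing.
It fails at once if the empty holder's screw is pulled up (distance of spare_holder_wing from where it was at the start of the episode above 0.012 m).
It also fails if it takes over 38 s, if anything falls off the work surface, if the arm or the gripper's body presses on something with over 40 N, if the wrist force passes 120 N, or if a joint passes its speed limit or range.

## Robot

A 6-joint arm with a two-finger parallel gripper is mounted at the origin on a cart in front of the work surface, level with it; the furniture and walls round the work are solid. World frame = base frame: x ahead of the robot, y to its left, z up, the work surface at z = 0. Lengths are in m, angles in rad, forces in N, time in s.
With the tool pointing down it reaches from about 0.225 to 0.875 m from the base axis. Payload 3.4 kg.
Tool frame: the origin (TCP) lies between the finger pads; the fingertips stand 8 mm ahead of it and the grasp point (between the pads) lies 11 mm behind it; z points along the fingers, y is the line along which they close (so a half turn about z gives the same grasp; the last joint's range is limited). The gripper opens to 85 mm and grips with 20 to 120 N. Pads are 22 mm wide; open, the fingers measure 114 mm over their backs; the gripper's body (76 mm by 85 mm) begins 54 mm behind the grasp point. The pads swing forward as they close: fully open they stand 13 mm farther back than shut.
Start: joints at [-1.272, 0.276, 1.505, -0, 1.361, -0.121], TCP at [0.234, -0.525, 0.239] pointing down, gripper open.
Joint ranges: [-2.89, 2.89], [-0.75, 2.08], [0.22, 2.7], [-1.18, 4.32], [0.11, 2.71], [-2.7, 2.7]. Speed limits (rad/s): [2.57, 2.57, 3.14, 3.14, 3.14, 3.14].

## Interface

Orientations are given as a unit quaternion [w, x, y, z].
In Python, from rig import manip gives the robot as it stands.
- The arm moves only by the tool move_arm, never from a script. Its argument "deltas" is a list that holds one entry, the list of rows, each a list of 5 numbers: the shift along the tool's x, y, z normalised to -1 to 1, where 1 is 80 cm, then the turn about the tool's z normalised to -1 to 1, where 1 is 120 degrees, then the closure, from -1 (fully open) to 1 (shut). In form: [[[tx, ty, tz, twist, grip], ...]]. A call has 1 to 12 rows; each row is the pose to reach, as a shift and turn from the pose commanded when the call began, along the tool's axes at that moment; what a row does not reach only later rows make up. A row lasts 1/10 s, in which the tool goes at most 50 mm and 8.59 degrees, less where a joint would pass 70% of its speed; a pose out of reach is approached as far as the arm can. A call with a number of a shift or a turn outside -1 to 1 is refused whole. A call with a gripper value outside its range is refused whole. The fingers move at their own pace and stop on an object; "squeeze" is the grip in N (left out, the last holds). Time passes only in rows, so rows that repeat a pose let the fingers close. It gives the time, the measured TCP pose, the force, the opening and the grip force at its end, in the units of the state.
- manip.get_state(): the state, without advancing time (a new reading comes with each control period).
- manip.get_image(name): name is "scene" or "top" or "wrist"; returns the picture (400x640x3 uint8, red, green, blue); there is no depth.
- manip.camera_params(name): a dict with "fx", "fy", "cx", "cy" (pixels), "R" (3x3) and "t" (3): a world point X has camera coordinates R X + t; the wrist camera has in their place "tool_from_camera" (4x4, takes a point from camera to tool coordinates, whose origin is the TCP and whose axes are the flange's). Camera axes: x right, y down, z forward; pixel columns grow to the right and rows downward; lengths in m; the calibration is good to about 2 mm. A picture is of the moment at which its call begins: read the wrist's pose just before it. camera_params takes no time and is no camera call.
- manip.sign_off(): hands the job in; it is judged then, once.
The state is a dict: "clock": time; "qpos": joint angles; "qd": joint speeds; "effort": joint torques, N m; "position": TCP position; "ee_rot": TCP orientation; "contact_force": force on the tool from outside, world axes, zero at the start; "moment": the same for the moment, N m; "width": finger opening in m; "gripper_force": force on a finger pad.
Only numpy, scipy, OpenCV 4.12 (cv2) and the standard library are available. Lean on these libraries where they do the work, as an engineer would, in place of code of your own. Each camera call takes 0.05 s, during which the arm holds its last target. There are 200 camera calls.

## Working session

There is one attempt and no reset: what is moved stays moved. The work goes in short steps, Python scripts to look and compute and a tool call to move; the robot and the scene stay as the last step left them, time stands still between calls to the robot, and variables do not carry over. Pictures are saved under pics/ and viewed, at most 10 in all, crops included, and the job is handed in when it is done.

Besides the shell and the picture viewer there is one more tool, called after ">>>" by a JSON object that holds its "fn" and its "kwargs". move_arm: Moves the arm, as the interface text tells. Scaled input: -1 to 1 covers 80 cm each way for a shift and 120 degrees each way for a turn. Its arguments: {"type":"object","properties":{"deltas":{"type":"array","items":{"type":"array","items":{"type":"array","items":{"type":"number","minimum":-1,"maximum":1}}}},"squeeze":{"type":"number"}},"required":["deltas"]}

```bash
mkdir -p pics
python3 - <<'E'
from rig import manip
import cv2,numpy as np
s=manip.get_state();print({k:np.round(s[k],3) for k in('clock','position','ee_rot','width')})
for n in('top','scene'):
    cv2.imwrite(f'pics/{n}0.png',manip.get_image(n)[:,:,::-1])
    print(n,{k:np.round(v,3).tolist() for k,v in manip.camera_params(n).items()})
print(np.round(manip.camera_params('wrist')['tool_from_camera'],3).tolist())
E
```

```text
{'clock': np.float64(0.0), 'position': array([ 0.234, -0.525,  0.238]), 'ee_rot': array([-0.001,  0.978,  0.208, -0.   ]), 'width': np.float64(0.085)}
top {'fx': 505.815, 'fy': 505.815, 'cx': 316.609, 'cy': 198.277, 'R': [[-0.019, -1.0, -0.021], [-0.98, 0.023, -0.196], [0.196, 0.016, -0.98]], 't': [0.014, 0.531, 0.896]}
scene {'fx': 398.848, 'fy': 398.848, 'cx': 316.972, 'cy': 195.169, 'R': [[-0.786, -0.618, 0.023], [-0.357, 0.423, -0.833], [0.505, -0.663, -0.553]], 't': [0.4, 0.239, 0.623]}
[[-0.0, -0.952, -0.306, 0.077], [1.0, 0.0, -0.002, 0.001], [0.002, -0.306, 0.952, -0.135], [0.0, 0.0, 0.0, 1.0]]
```

View pics/top0.png

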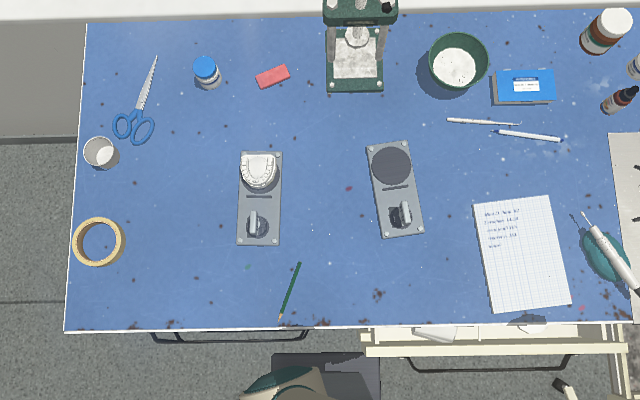

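View pics/scene0.png

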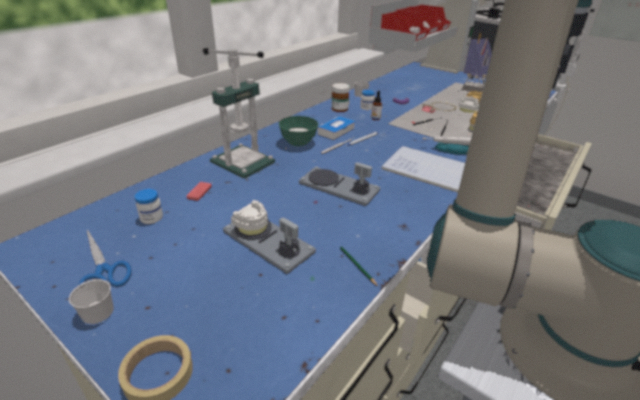

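The top view shows the cast on the left holder (cast at 259,172; its wing at about 252,222). The right holder is empty (seat at 390,165, wing at 402,213). I'll measure the left plate and its wing.

```bash
cat > h.py <<'E'
import numpy as np
def ray(P,uv,z):
    R=np.array(P['R']);t=np.array(P['t']);C=-R.T@t
    d=R.T@np.array([(uv[0]-P['cx'])/P['fx'],(uv[1]-P['cy'])/P['fy'],1]);return C+d*(z-C[2])/d[2]
E
python3 - <<'E'
from rig import manip
import cv2,numpy as np
from h import ray
im=cv2.imread('pics/top0.png');P=manip.camera_params('top')
hsv=cv2.cvtColor(im,cv2.COLOR_BGR2HSV)
m=(hsv[:,:,1]<70).astype(np.uint8);k=np.zeros_like(m);k[140:260,220:300]=1;m=m*k
m=cv2.morphologyEx(m,cv2.MORPH_OPEN,np.ones((3,3)))
c=max(cv2.findContours(m,0,2)[0],key=cv2.contourArea)
lo=c[c[:,0,1]>195]
print(cv2.boundingRect(c))
box=cv2.boxPoints(cv2.minAreaRect(c))
W=np.array([ray(P,p,.012) for p in box]);print(np.round(box),W.round(3))
print([np.linalg.norm(W[i]-W[i-1]).round(3) for i in range(4)])
for uv in((252,222),(253,212)): print(ray(P,uv,.082).round(3))
cv2.imwrite('pics/c.png',cv2.resize(im[140:255,225:295],None,fx=5,fy=5,interpolation=2))
E
```

```text
(236, 151, 47, 95)
[[236. 244.]
 [239. 149.]
 [282. 151.]
 [279. 246.]] [[0.452 0.162 0.012]
 [0.643 0.156 0.012]
 [0.637 0.07  0.012]
 [0.447 0.078 0.012]]
[np.float64(0.084), np.float64(0.19), np.float64(0.087), np.float64(0.19)]
[0.484 0.12  0.082]
[0.503 0.118 0.082]
```

View pics/c.png

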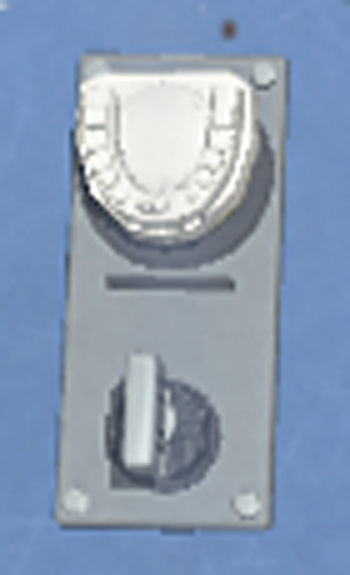

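The crop shows the wing upright in its slot, at about (253,222) full-image, and the plate measures 190 x 85 mm as stated. That puts the wing near (0.485, 0.118) with yaw about -2°. I'll grasp with tool yaw at about 178° so the last joint has room for a positive quarter turn.

>>> {"fn": "move_arm", "kwargs": {"deltas": [[[0.614,-0.608,0.06,-0.86,-1],[0.614,-0.608,0.06,-0.86,-1],[0.614,-0.608,0.06,-0.86,-1],[0.614,-0.608,0.06,-0.86,-1],[0.614,-0.608,0.06,-0.86,-1],[0.614,-0.608,0.06,-0.86,-1],[0.614,-0.608,0.06,-0.86,-1],[0.614,-0.608,0.06,-0.86,-1],[0.614,-0.608,0.06,-0.86,-1],[0.614,-0.608,0.06,-0.86,-1],[0.614,-0.608,0.06,-0.86,-1],[0.614,-0.608,0.06,-0.86,-1]]]}}

```text
clock: 1.3
position: [0.4512, 0.0349, 0.1975]
ee_rot: [0.0, 0.442, 0.897, -0.0]
contact_force: [1.0, -2.2, 0.8]
width: 0.0853
gripper_force: 0.0
```

```bash
cat >> h.py <<'E'
from scipy.spatial.transform import Rotation as Ro
def pose(s):
    q=s['ee_rot'];return Ro.from_quat([q[1],q[2],q[3],q[0]]).as_matrix(),np.array(s['position'])
def togo(s,xyz,yaw):
    R,p=pose(s);y=np.degrees(np.arctan2(R[1,0],R[0,0]));d=R.T@(np.array(xyz)-p)
    print('t',s['clock'],'p',p.round(4),'yaw',y.round(2),'q6',round(s['qpos'][5],3),'row',(d/.8).round(4),'twist',round((y-yaw)/120,4))
E
python3 - <<'E'
from rig import manip
from h import *
togo(manip.get_state(),(.485,.118,.19),178)
E
```

```text
t 1.3 p [0.4512 0.0349 0.1975] yaw 127.56 q6 -0.732 row [0.0566 0.0968 0.0093] twist -0.4203
```

>>> {"fn": "move_arm", "kwargs": {"deltas": [[[0.057,0.097,0.009,-0.42,-1],[0.057,0.097,0.009,-0.42,-1],[0.057,0.097,0.009,-0.42,-1],[0.057,0.097,0.009,-0.42,-1],[0.057,0.097,0.009,-0.42,-1],[0.057,0.097,0.009,-0.42,-1],[0.057,0.097,0.009,-0.42,-1],[0.057,0.097,0.009,-0.42,-1]]]}}

```text
clock: 2.1
position: [0.4851, 0.116, 0.1903]
ee_rot: [-0.0, 0.022, 1.0, -0.0]
contact_force: [0.8, -0.2, 0.3]
width: 0.0855
gripper_force: 0.0
```

Run:
```python
from rig import manip
from h import *
import cv2
s=manip.get_state();togo(s,(.485,.118,.19),178)
cv2.imwrite('pics/w1.png',manip.get_image('wrist')[:,:,::-1])
P=manip.camera_params('wrist');R,p=pose(s);T=np.array(P['tool_from_camera'])
Rw=R@T[:3,:3];C=R@T[:3,3]+p
np.savez('w1.npz',R=Rw.T,t=-Rw.T@C,**{k:P[k] for k in('fx','fy','cx','cy')})
```

```text
t 2.1 p [0.4851 0.116  0.1903] yaw 177.43 q6 -1.431 row [0.0003 0.0024 0.0003] twist -0.0047
```

View pics/w1.png

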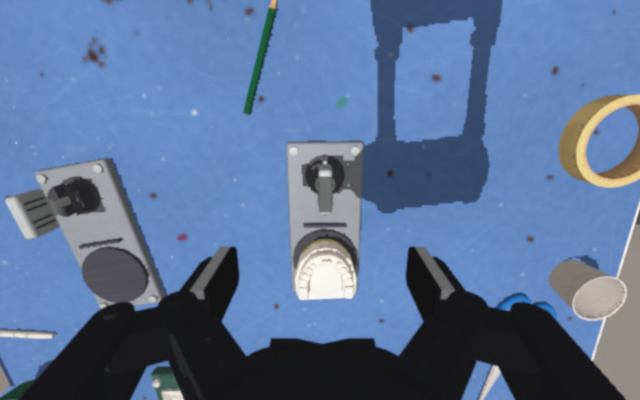

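Run:
```python
import cv2
from h import *
P=dict(np.load('w1.npz'));print(P['fx'],P['cx'],P['cy'])
for uv in((325,181),(325,196),(325,211)):print(uv,ray(P,uv,.082).round(4))
for uv in((289,143),(363,142),(289,290),(360,290)):print(uv,ray(P,uv,.012).round(4))
im=cv2.imread('pics/w1.png')
cv2.imwrite('pics/c2.png',cv2.resize(im[135:305,275:375],None,fx=3.5,fy=3.5,interpolation=2))
```

```text
290.6990038258923 322.0306384837053 192.93292894919142
(325, 181) [0.4735 0.1185 0.082 ]
(325, 196) [0.4872 0.1179 0.082 ]
(325, 211) [0.5014 0.1173 0.082 ]
(289, 143) [0.4488 0.0817 0.012 ]
(363, 142) [0.4513 0.161  0.012 ]
(289, 290) [0.6336 0.0669 0.012 ]
(360, 290) [0.6377 0.1568 0.012 ]
```

View pics/c2.png

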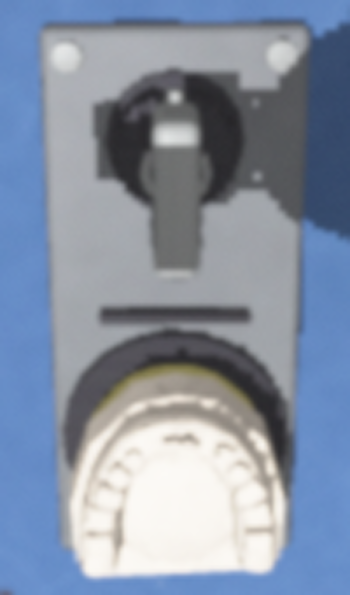

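The wing top spans about (318–332, 176–212) in the wrist view, so its centre is near (0.485, 0.119), within 1 mm of the top-camera estimate. Next I descend with the fingers part-closed.

>>> {"fn": "move_arm", "kwargs": {"deltas": [[[0,0.004,0.05,-0.005,0.2],[0,0.004,0.1,-0.005,0.2],[0,0.004,0.14,-0.005,0.2],[0,0.004,0.166,-0.005,0.2],[0,0.004,0.166,-0.005,0.2],[0,0.004,0.166,-0.005,0.2],[0,0.004,0.166,-0.005,0.2]]], "squeeze": 40}}

```text
clock: 2.85
position: [0.4868, 0.1194, 0.059]
ee_rot: [0.001, 0.016, 1.0, 0.0]
contact_force: [0.0, -0.0, 0.2]
width: 0.0342
gripper_force: 0.0
```

>>> {"fn": "move_arm", "kwargs": {"deltas": [[[0,0,0,0,1],[0,0,0,0,1],[0,0,0,0,1],[0,0,0,0,1],[0,0,0,0,1],[0,0,0,0,1],[0,0,0,0,1],[0,0,0,0,1]]], "squeeze": 60}}

```text
clock: 3.65
position: [0.4867, 0.1188, 0.0595]
ee_rot: [0.002, 0.016, 1.0, -0.0]
contact_force: [-0.1, -3.1, 4.8]
width: 0.0147
gripper_force: 58.5
```

>>> {"fn": "move_arm", "kwargs": {"deltas": [[[0,0,-0.007,0,1],[0,0,-0.014,0,1],[0,0,-0.021,0,1],[0,0,-0.029,0,1],[0,0,-0.029,0,1],[0,0,-0.029,0,1],[0,0,-0.029,0,1]]]}}

```text
clock: 4.35
position: [0.4863, 0.1189, 0.0809]
ee_rot: [0.001, 0.016, 1.0, -0.0]
contact_force: [4.5, -4.1, -7.2]
width: 0.0141
gripper_force: 58.8
```

Run:
```python
from rig import manip
from h import *
import cv2
s=manip.get_state();togo(s,(.485,.119,.082),178);print(np.round(s['contact_force'],1),np.round(s['moment'],2),s['width'],s['gripper_force'])
a=manip.get_image('scene')[180:290,200:340,::-1];b=manip.get_image('wrist')[100:400,170:470,::-1]
cv2.imwrite('pics/lift.png',np.hstack([cv2.resize(a,(480,377)),cv2.resize(b,(377,377))])[:, :800])
```

```text
t 4.35 p [0.4863 0.1189 0.0809] yaw 178.21 q6 -1.437 row [ 0.0016  0.0001 -0.0013] twist 0.0017
[ 4.5 -4.1 -7.2] [-0.67 -0.77 -0.04] 0.01412837253607869 58.840320110321045
```

```bash
python3 -c "
import cv2;i=cv2.imread('pics/lift.png');cv2.imwrite('pics/lift1.png',cv2.resize(i,(790,350)))"
```

```text
(no output)
```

View pics/lift1.png

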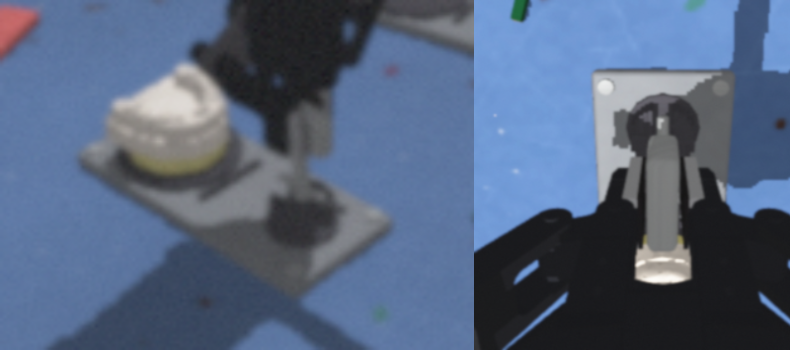

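The left view shows the shank standing out of the nut under the raised wing, and the wing is held square between the pads. The 7 N pull also matches the spring. Now the turn.

>>> {"fn": "move_arm", "kwargs": {"deltas": [[[0,0,0,0.06,1],[0,0,0,0.12,1],[0,0,0,0.18,1],[0,0,0,0.24,1],[0,0,0,0.3,1],[0,0,0,0.36,1],[0,0,0,0.42,1],[0,0,0,0.48,1],[0,0,0,0.54,1],[0,0,0,0.6,1],[0,0,0,0.66,1],[0,0,0,0.72,1]]]}}

```text
clock: 5.65
position: [0.485, 0.1177, 0.0805]
ee_rot: [0.001, 0.697, 0.717, -0.002]
contact_force: [3.3, -7.0, -6.5]
width: 0.0144
gripper_force: 58.9
```

Run:
```python
from rig import manip
from h import *
import cv2
s=manip.get_state();togo(s,(.485,.119,.082),92);print(np.round(s['contact_force'],1),np.round(s['moment'],2),s['width'],s['gripper_force'])
```

```text
t 5.65 p [0.485  0.1177 0.0805] yaw 91.56 q6 0.076 row [ 0.0016  0.0001 -0.0019] twist -0.0037
[ 3.3 -7.  -6.5] [-1.26 -0.5   0.  ] 0.01438405215033384 58.855286836624146
```

Turned about 87°. Now I lower the screw onto the thread, let go and retreat upward.

>>> {"fn": "move_arm", "kwargs": {"deltas": [[[0,0,0.002,0,1],[0,0,0.005,0,1],[0,0,0.005,0,1],[0,0,0.005,0,0.2],[0,0,0.005,0,0],[0,0,0.005,0,0],[0,0,0.005,0,0],[0,0,-0.04,0,0],[0,0,-0.1,0,0],[0,0,-0.14,0,0],[0,0,-0.14,0,0],[0,0,-0.14,0,0]]]}}

```text
clock: 6.85
position: [0.4855, 0.1195, 0.1935]
ee_rot: [0.0, 0.696, 0.718, 0.001]
contact_force: [-0.5, -0.3, 0.0]
width: 0.0426
gripper_force: 0.0
```

Run:
```python
from rig import manip
from h import *
import cv2
s=manip.get_state();togo(s,(.485,.119,.19),92);print(np.round(s['contact_force'],1))
a=manip.get_image('scene')[180:290,200:340,::-1];b=manip.get_image('wrist')[:,:,::-1]
cv2.imwrite('pics/end.png',np.hstack([cv2.resize(a,(350,275)),cv2.resize(b,(440,275))]))
```

```text
t 6.85 p [0.4855 0.1195 0.1935] yaw 91.8 q6 0.071 row [-0.0007 -0.0006  0.0044] twist -0.0017
[-0.5 -0.3  0. ]
```

View pics/end.png

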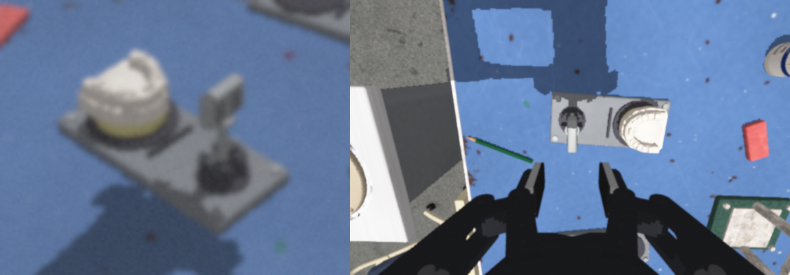

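The wing, at (222,100) in the left view, now stands across the plate and stays raised with its shank showing. The gripper is clear of it.

```bash
python3 -c "
from rig import manip
print(manip.sign_off())"
```

```text
the job is handed in; nothing more can be done
None
```

The cast holder's screw was pulled up about 21 mm, turned about 87° clockwise and let go; the last picture shows it still raised, caught on the thread. The empty holder's screw was not touched, and I handed the job in at about 7 s; the hand-in returned no verdict.

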